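# Slide the glaze tins into the warming deck's wells and start it

## Robot

A 6-joint arm with a two-finger parallel gripper is mounted at the origin on the work surface. World frame = base frame: x ahead of the robot, y to its left, z up, the work surface at z = 0. Lengths are in m, angles in degrees, forces in N, time in s.
With the tool pointing down it reaches from about 0.3 to 0.875 m from the base axis. Payload 4.2 kg.
Tool frame: the origin (TCP) lies at the very end of the fingers, on their centre line; the grasp point (between the pads) lies env.tcp_to_grasp behind it (env.tcp_to_grasp is the distance from the TCP to the grasp point, in m); z points along the fingers, y is the direction in which the jaws open and shut (so a half turn about z gives the same grasp; the last joint's range is limited). The gripper opens to 85 mm and grips with 20 to 120 N. Pads are 22 mm wide; open, the fingers measure 114 mm over their backs; the gripper's body (76 mm by 85 mm) begins 54 mm behind the grasp point. The pads swing forward as they close: fully open they stand 13 mm farther back than shut.
Start: joints at [-77.407, 18.312, 89.639, -0, 72.044, -1.146], TCP at [0.137, -0.559, 0.231] pointing down, gripper open.
Joint ranges: [-177.97, 177.97], [-48.28, 115.42], [12.27, 149.76], [-77.06, 257.06], [2.81, 150.46], [-146.56, 146.56]. Speed limits (degrees/s): [147.25, 147.25, 180, 180, 180, 180].

## Interface

Orientations are given as [roll, pitch, yaw] about the fixed x, y, z axes, in that order (R = Rz(yaw) Ry(pitch) Rx(roll)).
In Python, from workcell import env gives the robot as it stands.
- The arm moves only by the tool step_arm, never from a script. Its argument "steps" is one flat list of numbers, 5 for each row, row after row: the shift along the tool's x, y, z in units of 50 mm (1.0 is 50 mm), then the turn about the tool's z in units of 4 degrees (1.0 is 4 degrees), then the gripper command: -1 is fully open, 1 is shut, values between are in proportion. In form: [x, y, z, spin, hand, x, y, z, spin, hand, ...]. A call has 1 to 20 rows; each row shifts and turns the commanded pose from where the row before left it, along the tool's axes as they then stand; what a row does not reach is not made up. A row lasts 1/8 s, in which the tool goes at most 62.5 mm and 10.7 degrees, less where a joint would pass 70% of its speed; a pose out of reach is approached as far as the arm can. A call with a number of a shift or a turn outside -1 to 1 is refused whole. A call with a gripper value outside its range is refused whole. The fingers move at their own pace and stop on an object; "newtons" is the grip in N (left out, the last holds). Time passes only in rows, so rows that do not move let the fingers close. It gives the time, the measured TCP pose, the force and the opening at its end, in the units of the state.
- env.get_obs(): the state, without advancing time (a new reading comes with each control period).
- env.read_camera(name): name is "side" or "top" or "wrist"; returns the picture (420x560x3 uint8, blue, green, red); there is no depth.
- env.camera_info(name): a dict with "mtx" (3x3 intrinsics, pixels), "R" (3x3) and "t" (3): a world point X has camera coordinates R X + t. Camera axes: x right, y down, z forward; pixel columns grow to the right and rows downward; lengths in m; the calibration is good to about 2 mm. A picture is of the moment at which its call begins: read the wrist's pose just before it. camera_info takes no time and is no camera call; for the wrist camera it gives the pose at the moment of the call.
- env.hand_in(): hands the job in, once; it reports no verdict.
The state is a dict: "time_s": time; "joints": joint angles; "qd": joint speeds; "effort": joint torques, N m; "tcp_pos": TCP position; "eef_rot": TCP orientation; "contact_force": force on the tool from outside, world axes, zero at the start; "torque": the same for the moment, N m; "gripper_width": opening from 0.0 (shut) to 1.0 (fully open).
Only numpy, scipy, OpenCV 4.12 (cv2) and the standard library are available. Lean on these libraries where they do the work, as an engineer would, in place of code of your own. Each camera call takes 0.05 s, during which the arm holds its last target. There are 200 camera calls.

## Task

Slide both lidded tins across the black warming deck, without lifting them off it, until each drops flat into the well of its own size: the wide tin in the wide well, the narrow tin in the narrow well. Then, one at a time, press and release the big key on the grey control box, then the small key at the far end of the row from it; do not press the small key in the middle. Leave the jar, the shaker and the steel food pan where they stand.

Things in the scene. Friction and masses are not known exactly. Their poses are not given: they have to be found in the camera images.
- deck: low rectangular warming deck, fixed on the table, black top, dark steel edge: 330 mm along its x, 550 mm along its y; origin at the centre of its underside; its flat black top lies 21 mm above the table. The top is 320 x 540 mm, made of three flush plates side by side along y (180 mm each); two of the plates have a round well, which plate is where varies
- well_wide (a point): centre of the mouth of the wide round well in the deck, level with the deck's top: 120 mm across, 7 mm deep, thin steel ring round it. Z up. The narrow tin would also fall into this well and get stuck
- well_narrow (a point): centre of the mouth of the narrow round well in the deck, level with the deck's top: 98 mm across, 7 mm deep, thin steel ring round it. Z up. The wide tin slides over it without falling in while it is empty
- wide_tin_center (a point): centre (half-way up) of the wide lidded steel tin: upright plain cylinder 112 mm across, 45 mm high, about 0.5 kg, flat lid, too wide to grasp; starts standing on the deck; z up its axis
- narrow_tin_center (a point): centre (half-way up) of the narrow lidded steel tin: upright plain cylinder 90 mm across, 50 mm high, about 0.5 kg, flat lid, too wide for most grippers; starts standing on the deck; z up its axis
- jar_center (a point): centre (half-way up) of a spice jar with a paper label, 48 mm across, 56 mm high, standing on the deck; to be left alone
- shaker_center (a point): centre (half-way up) of a small steel shaker, 44 mm across, 60 mm high, standing on the deck near its edge away from the robot; to be left alone
- food_pan_center (a point): centre (half-way up) of a steel food pan with palette knives in it, 178 mm along its x over its rim, 108 mm along its y, 75 mm high (knife handles reach about 130 mm), standing on the table at one side of the deck; to be left alone
- control_box: grey control box fixed on the table at the other side of the deck, 190 mm along its x, 85 mm along its y, 40 mm high; origin at the centre of its underside; three white round keys in a row along its x, each on a dark collar 12 mm high: the big one at -60 mm (nearest the robot), small ones at 0 and at +55 mm
- key_big_top (a point): centre of the top of the big key (38 mm across, collar 54 mm across), 58 mm above the table when up; it presses straight down
- key_mid_top (a point): centre of the top of the small middle key (24 mm across, collar 40 mm across), 58 mm above the table when up; not to be pressed
- key_end_top (a point): centre of the top of the small key at the end of the row (24 mm across, collar 40 mm across), 58 mm above the table when up; it presses straight down
- key_big (a joint): travel of the big key, 0 up to 0.006 m pressed fully (flush with its collar); spring, 1.5 N to start and 5 N fully down
- key_mid (a joint): travel of the small middle key, same spring and travel
- key_end (a joint): travel of the small end key, same spring and travel
Mind the look-alikes: they are no part of the job. Leave any purple or red look-alike of the part that bears wide_tin_center alone.

How it is judged:
By the outcome, as a careful person would: the job done as asked, in the order asked, and still so for the second after the job is handed in, with the robot touching nothing.
It also fails if it takes over 72 s, if anything falls off the work surface, if the arm or the gripper's body presses on something with over 40 N, if the wrist force passes 120 N, or if a joint passes its speed limit or range.

## Working session

There is one attempt and no reset: what is moved stays moved. The work goes in short steps, Python scripts to look and compute and a tool call to move; the robot and the scene stay as the last step left them, time stands still between calls to the robot, and variables do not carry over. Pictures are saved under pics/ and viewed, about 8 in all and at most 12, crops included, and the job is handed in when it is done.

Besides the shell and the picture viewer there is one more tool, called by a JSON object that holds its "api" and its "payload", one argument or row to a line. step_arm: Moves the arm, as the interface text tells. Shifts and turns lie within -1 to 1; 1 stands for 50 mm of shift or 4 degrees of turn. Its arguments: {"type":"object","properties":{"steps":{"type":"array","items":{"type":"number","minimum":-1,"maximum":1}},"newtons":{"type":"number"}},"required":["steps"]}

```bash
mkdir -p pics; cat > h.py <<'E'
import numpy as np, cv2
from workcell import env
def ray(name,u,v,z,info=None):
    i=info or env.camera_info(name); K,R,t=map(np.array,(i["mtx"],i["R"],i["t"]))
    t=t.ravel(); d=R.T@np.linalg.solve(K,[u,v,1.]); c=-R.T@t
    return c+d*(z-c[2])/d[2]
def proj(name,X):
    i=env.camera_info(name); K,R,t=map(np.array,(i["mtx"],i["R"],i["t"]))
    p=K@(R@np.array(X)+t.ravel()); return p[:2]/p[2]
E
python3 - <<'E'
from h import *
for n in("top","side"):
    im=env.read_camera(n); cv2.imwrite(f"pics/{n}0.png",im)
    i=env.camera_info(n);R=np.array(i["R"]);print(n,-R.T@np.array(i["t"]).ravel(),R.round(2).tolist())
o=env.get_obs();print(o["tcp_pos"],o["eef_rot"],o["time_s"],env.tcp_to_grasp)
E
```

```text
top [0.26015945 0.05478357 1.02710537] [[-0.05, -1.0, -0.0], [-0.97, 0.05, -0.23], [0.23, -0.01, -0.97]]
side [-0.43406859  1.12925322  0.85659167] [[-0.76, -0.64, 0.01], [-0.32, 0.36, -0.88], [0.56, -0.68, -0.48]]
[ 0.13645866 -0.55813657  0.23058244] [-1.79911368e+02 -3.44723195e-04  1.37394882e+01] 0.1 0.0187
```

View pics/top0.png

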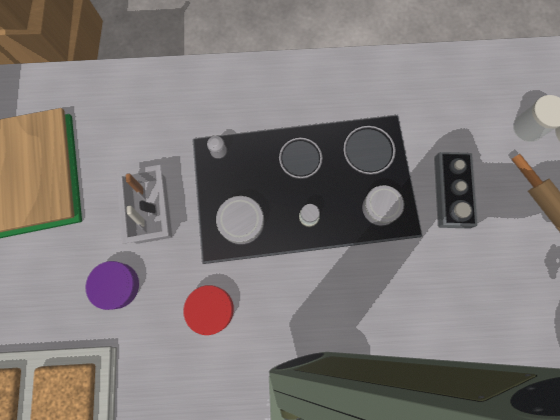

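View pics/side0.png

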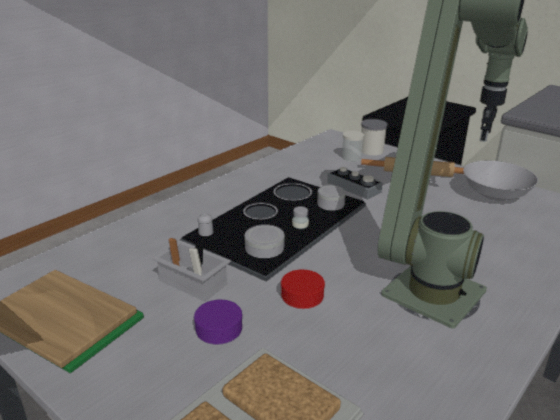

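The top view shows these things on the deck:
- **Steel tins:** the wide one is near (240,219) and the narrow one near (383,205).
- **Wells:** the wide one is near (369,149) and the narrow one near (300,157).
- **Leave alone:** the jar is at (310,215) and the shaker at (216,146).

The purple (112,285) and red (208,310) look-alikes stand on the table. The wide tin is the plain steel one on the deck. Next I'll measure and confirm in one crop.

```bash
cat > meas.py <<'E'
from h import *
im=cv2.imread("pics/top0.png"); 
g=cv2.cvtColor(im,cv2.COLOR_BGR2GRAY)
S=4; x0,y0=190,110; 
crop=cv2.resize(g[110:265,190:480],None,fx=S,fy=S,interpolation=cv2.INTER_CUBIC)
out=cv2.resize(im[110:265,190:480],None,fx=S,fy=S,interpolation=cv2.INTER_CUBIC)
def circ(name,u,v,r,z,D,col):
    # rectified patch at height z round the guess, 1 px = 0.5 mm, Hough circle of known radius
    c=ray("top",u,v,z); n=200
    A=np.array([[*(c[:2]+0.0005*np.array(d)),z] for d in [(-n,-n),(n,-n),(n,n),(-n,n)]])
    src=np.float32([proj("top",p) for p in A]); dst=np.float32([[0,0],[2*n,0],[2*n,2*n],[0,2*n]])
    p=cv2.warpPerspective(g,cv2.getPerspectiveTransform(src,dst),(2*n,2*n),flags=cv2.INTER_CUBIC)
    R=int(D*1000)
    h=cv2.HoughCircles(cv2.GaussianBlur(p,(7,7),0),cv2.HOUGH_GRADIENT,1,400,param1=60,param2=10,minRadius=R-5,maxRadius=R+5)
    x,y,rr=h[0,0]; P=np.array([c[0]+(x-n)*.0005,c[1]+(y-n)*.0005,z]); print(name,P.round(4),"r mm",rr/2)
    pts=np.array([proj("top",P+D/2*np.array([np.cos(a),np.sin(a),0])) for a in np.linspace(0,6.28,60)])
    cv2.polylines(out,[np.int32((pts-[x0,y0]+.5)*S)],True,col,1)
    return P
circ("wide tin",240,217,0,.066,.112,(0,255,0))
circ("narrow tin",383,204,0,.071,.090,(0,255,0))
circ("wide well",369,149,0,.021,.124,(0,255,255))
circ("narrow well",300,157,0,.021,.102,(0,255,255))
circ("jar",310,212,0,.077,.048,(255,0,0))
circ("shaker",216,143,0,.081,.044,(255,0,0))
circ("kbig",462,210,0,.058,.038,(0,0,255))
circ("kmid",460,186,0,.058,.024,(0,0,255))
circ("kend",459,165,0,.058,.024,(0,0,255))
m=(g<45).astype(np.uint8)
cs,_=cv2.findContours(m,cv2.RETR_EXTERNAL,cv2.CHAIN_APPROX_NONE)
for u,v in [(194,138),(399,117),(421,235),(204,262),(440,154),(470,152),(476,226),(440,226)]:
    print((u,v),ray("top",u,v,.021 if u<430 else .04).round(4))
for p in [(151,165),(133,239),(170,238),(124,178)]: print("pan",ray("top",*p,.075).round(3))
cv2.imwrite("pics/crop1.png",out[:, :800] if 0 else cv2.resize(out,(800,int(800*out.shape[0]/out.shape[1]))))
E
python3 meas.py
```

```text
wide tin [0.4616 0.1526 0.066 ] r mm 56.0
narrow tin [ 0.478 -0.194  0.071] r mm 46.1
wide well [ 0.6354 -0.1842  0.021 ] r mm 61.6
narrow well [ 0.6229 -0.0051  0.021 ] r mm 51.1
jar [ 0.4633 -0.0142  0.077 ] r mm 22.85
shaker [0.6494 0.2054 0.081 ] r mm 20.25
kbig [ 0.4552 -0.3855  0.058 ] r mm 18.85
kmid [ 0.5681 -0.3959  0.058 ] r mm 13.65
kend [ 0.5699 -0.3961  0.058 ] r mm 12.25
(194, 138) [0.6916 0.2694 0.021 ]
(399, 117) [ 0.7207 -0.2727  0.021 ]
(421, 235) [ 0.4041 -0.2895  0.021 ]
(204, 262) [0.3668 0.2464 0.021 ]
(440, 154) [ 0.6051 -0.3581  0.04  ]
(470, 152) [ 0.6062 -0.4348  0.04  ]
(476, 226) [ 0.4161 -0.4192  0.04  ]
(440, 226) [ 0.4208 -0.332   0.04  ]
pan [0.604 0.363 0.075]
pan [0.424 0.401 0.075]
pan [0.421 0.315 0.075]
pan [0.574 0.428 0.075]
```

View pics/crop1.png

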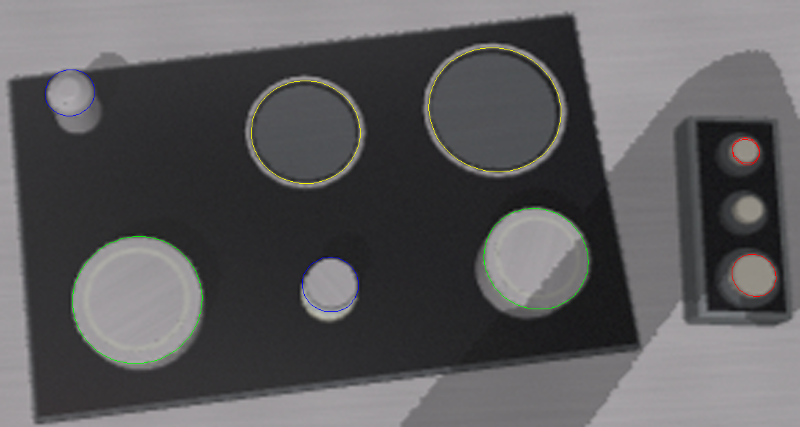

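The crop confirms both tins, both wells, the big key (bottom) and the end key (top). Plan: push the wide tin first, with the open fingers as a two-point cradle and the −tool x face leading. The narrow tin goes second.

{"api": "step_arm", "payload": {
  "steps": [1,-0.2,0,0,-1,1,-0.2,0,0,-1,1,-0.2,0,0,-1,1,-0.2,0,0,-1,1,-0.2,0,0,-1,1,-0.2,0,0,-1,0.2,-0.92,0,0,-1,0.2,-0.92,0,0,-1,0.2,-0.92,0,0,-1,0.2,-0.92,0,0,-1,0.2,-0.92,0,0,-1,0.2,-0.92,0,0,-1,0.2,-0.92,0,0,-1,0.2,-0.92,0,0,-1,0.2,-0.92,0,0,-1,0.2,-0.92,0,0,-1,0.2,-0.92,0,0,-1,0.2,-0.92,0,0,-1,0.1,-0.92,0,0,-1,0,-0.1,0,0,-1]
}}

```text
time_s: 2.6
tcp_pos: [0.3913, 0.1884, 0.2309]
eef_rot: [-180.0, 0.0, 14.0]
contact_force: [-0.1, -0.7, 0.5]
gripper_width: 0.999
```

{"api": "step_arm", "payload": {
  "steps": [0,0,0,-1,-1,0,0,0,-1,-1,0,0,0,-1,-1,0,0,0,-1,-1,0,0,0,-1,-1,0,0,0,-1,-1,0,0,0,-1,-1,0,0,0,-1,-1,0,0,0,-1,-1,0,0,0,-1,-1,0,0,0,-1,-1,0,0,0,-1,-1,0,0,0,-1,-1,0,0,0,-1,-1,0,0,0,-1,-1,0,0,0,-1,-1,0,0,0,-1,-1,0,0,0,-1,-1,0,0,0,-1,-1,0,0,0,-1,-1]
}}

```text
time_s: 5.1
tcp_pos: [0.3918, 0.1852, 0.231]
eef_rot: [-180.0, 0.1, 93.8]
contact_force: [0.2, -0.5, 0.3]
gripper_width: 0.999
```

{"api": "step_arm", "payload": {
  "steps": [0,0,0,-1,-1,0,0,0,-1,-1,0,0,0,-1,-1,0,0,0,-1,-1,0,0,0,-1,-1,0,0,0,-1,-1,0,0,0,-1,-1,0,0,0,-1,-1,0,0,0,-1,-1,0,0,0,-1,-1,0,0,0,-1,-1,0,0,0,-1,-1,0,0,0,-1,-1,0,0,0,-1,-1,0,0,0,-1,-1,0,0,0,-0.1,-1,0,0,0,0,-1]
}}

```text
time_s: 7.22
tcp_pos: [0.3919, 0.1859, 0.2312]
eef_rot: [-180.0, 0.0, 154.1]
contact_force: [-0.1, -0.5, 0.0]
gripper_width: 1.003
```

{"api": "step_arm", "payload": {
  "steps": [0,0,0.8,0,-1,0,0,0.8,0,-1,0,0,0.8,0,-1,0,0,0.8,0,-1,0,0,0.5,0,-1,0,0,0.3,0,-1,0,0,0.1,0,-1,0,0,0,0,-1,-0.2,0,0,0,-1,-0.2,0,0,0,-1,-0.2,0,0,0,-1,-0.2,0,0,0,-1,-0.2,0,0,0,-1,0,0,0,0,-1]
}}

```text
time_s: 8.98
tcp_pos: [0.4365, 0.164, 0.0263]
eef_rot: [-179.9, -0.1, 154.1]
contact_force: [-3.6, 0.1, 4.2]
gripper_width: 0.998
```

```bash
python3 - <<'E'
from h import *
a=env.read_camera("wrist"); b=env.read_camera("side")
cv2.imwrite("pics/w1.png",np.hstack([cv2.resize(a,(400,300)),cv2.resize(b[130:340,140:420],(400,300))]))
E
```

```text
(no output)
```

View pics/w1.png

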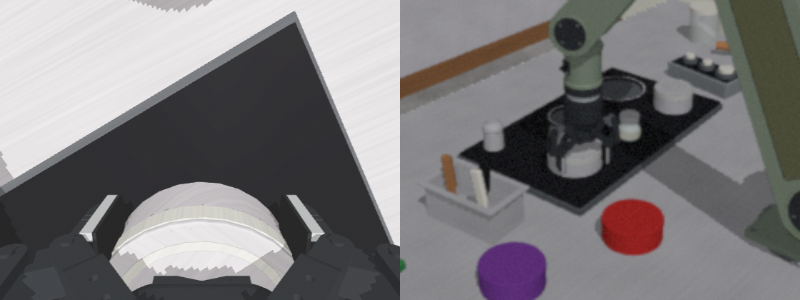

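The wrist view shows the tin's rear rim seated between both fingertips, near (100,215) and (305,215), and the 3.6 N reading agrees with contact. I'll continue leg 1.

{"api": "step_arm", "payload": {
  "steps": [-0.2,0,0,0,-1,-0.2,0,0,0,-1,-0.2,0,0,0,-1,-0.2,0,0,0,-1,-0.2,0,0,0,-1,-0.2,0,0,0,-1,-0.2,0,0,0,-1,-0.2,0,0,0,-1,-0.16,0,0,0,-1,0,0,0,0,-1]
}}

```text
time_s: 10.32
tcp_pos: [0.5157, 0.1261, 0.0262]
eef_rot: [-180.0, -0.1, 154.1]
contact_force: [-3.3, 0.8, 4.0]
gripper_width: 1.004
```

```bash
python3 - <<'E'
from h import *
b=env.read_camera("top"); cv2.imwrite("pics/t1.png",cv2.resize(b[90:280,180:430],None,fx=3,fy=3))
E
```

```text
(no output)
```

View pics/t1.png

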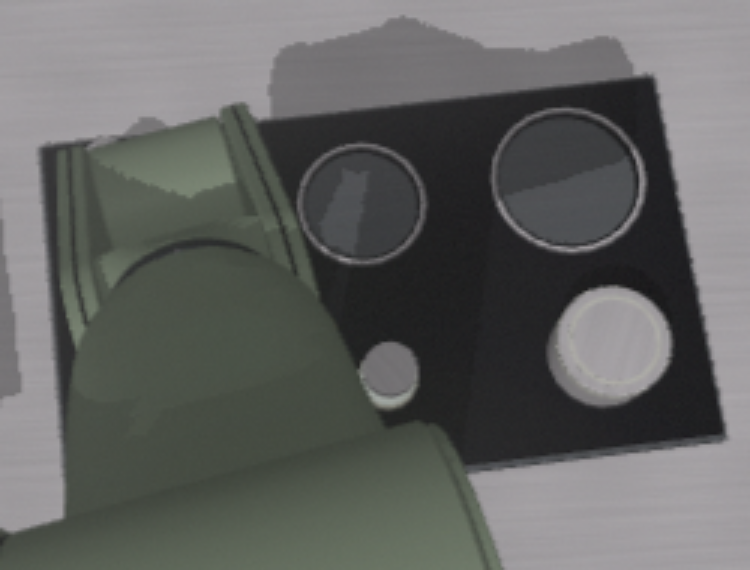

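{"api": "step_arm", "payload": {
  "steps": [0.2,0,0,0,-1,0.2,0,0,0,-1,0,0.095,0,1,-1,0,0.095,0,1,-1,0,0.095,0,1,-1,0,0.095,0,1,-1,0,0.095,0,1,-1,0,0.095,0,1,-1,0,0.095,0,1,-1,0,0.095,0,1,-1,0,0.095,0,1,-1,0,0.095,0,1,-1,0,0.095,0,1,-1,0,0.095,0,1,-1,0,0.03,0,0.4,-1,0,0,0,0,-1]
}}

```text
time_s: 12.38
tcp_pos: [0.5404, 0.1726, 0.0262]
eef_rot: [180.0, 0.0, 104.6]
contact_force: [-0.2, 0.6, 0.2]
gripper_width: 0.996
```

{"api": "step_arm", "payload": {
  "steps": [-0.2,0.04,0,0,-1,-0.2,0,0,0,-1,-0.2,0,0,0,-1,-0.2,0,0,0,-1,-0.2,0,0,0,-1,-0.2,0,0,0,-1,-0.2,0,0,0,-1,-0.2,0,0,0,-1,-0.2,0,0,0,-1,-0.2,0,0,0,-1,-0.2,0,0,0,-1,-0.2,0,0,0,-1,-0.2,0,0,0,-1,-0.2,0,0,0,-1,0,0,0,0,-1]
}}

```text
time_s: 14.25
tcp_pos: [0.5782, 0.0361, 0.0264]
eef_rot: [180.0, 0.1, 104.5]
contact_force: [0.6, 0.1, 0.3]
gripper_width: 1.001
```

```bash
python3 - <<'E'
from h import *
a=env.read_camera("wrist"); b=env.read_camera("side")
cv2.imwrite("pics/w2.png",np.hstack([cv2.resize(a,(400,300)),cv2.resize(b[130:340,140:420],(400,300))]))
E
```

```text
(no output)
```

View pics/w2.png

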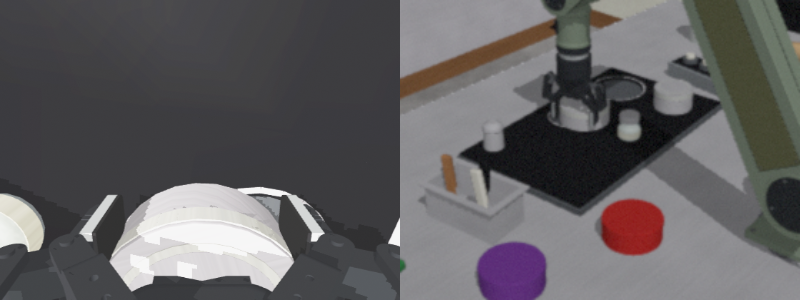

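The tin is still centred in the cradle and is crossing the narrow well. Continuing.

{"api": "step_arm", "payload": {
  "steps": [-0.2,0,0,0,-1,-0.2,0,0,0,-1,-0.2,0,0,0,-1,-0.2,0,0,0,-1,-0.2,0,0,0,-1,-0.2,0,0,0,-1,-0.2,0,0,0,-1,-0.2,0,0,0,-1,-0.2,0,0,0,-1,-0.2,0,0,0,-1,-0.2,0,0,0,-1,-0.2,0,0,0,-1,-0.2,0,0,0,-1,-0.2,0,0,0,-1,-0.2,0,0,0,-1,0,0,0,0,-1]
}}

```text
time_s: 16.35
tcp_pos: [0.6154, -0.1088, 0.0266]
eef_rot: [180.0, 0.0, 104.5]
contact_force: [-1.2, 3.6, 2.1]
gripper_width: 1.0
```

{"api": "step_arm", "payload": {
  "steps": [-0.1,0,0,0,-1,-0.1,0,0,0,-1,-0.1,0,0,0,-1,-0.1,0,0,0,-1,-0.1,0,0,0,-1,0,0,0,0,-1]
}}

```text
time_s: 17.1
tcp_pos: [0.6215, -0.133, 0.0257]
eef_rot: [-180.0, 0.1, 104.5]
contact_force: [-0.7, 0.6, -0.6]
gripper_width: 1.003
```

```bash
python3 - <<'E'
from h import *
a=env.read_camera("wrist"); b=env.read_camera("side")
cv2.imwrite("pics/w3.png",np.hstack([cv2.resize(a,(400,300)),cv2.resize(b[140:230,230:350],(400,300),interpolation=cv2.INTER_CUBIC)]))
E
```

```text
(no output)
```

View pics/w3.png

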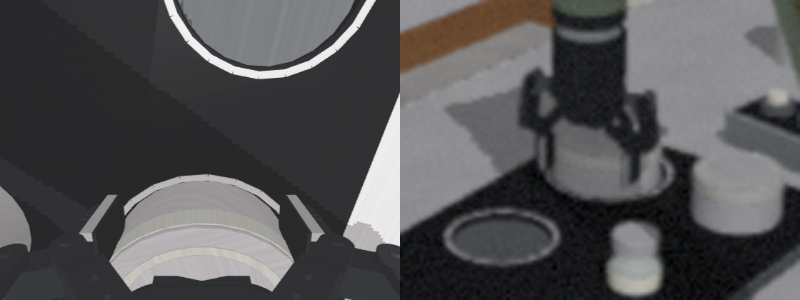

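{"api": "step_arm", "payload": {
  "steps": [-0.08,0,0,0,-1,-0.06,0,0,0,-1,0,0,0,0,-1]
}}

```text
time_s: 17.58
tcp_pos: [0.6233, -0.1388, 0.0262]
eef_rot: [-180.0, -0.0, 104.5]
contact_force: [-1.0, 2.1, -1.3]
gripper_width: 1.007
```

{"api": "step_arm", "payload": {
  "steps": [-0.06,0,0,0,-1,0,0,0,0,-1]
}}

```text
time_s: 17.82
tcp_pos: [0.6242, -0.1419, 0.0262]
eef_rot: [-180.0, 0.0, 104.5]
contact_force: [-1.7, 0.7, -2.5]
gripper_width: 0.999
```

{"api": "step_arm", "payload": {
  "steps": [-0.04,0,0,0,-1,0,0,0,0,-1]
}}

```text
time_s: 18.08
tcp_pos: [0.6244, -0.1428, 0.0262]
eef_rot: [-180.0, -0.1, 104.5]
contact_force: [-1.1, 4.8, -1.5]
gripper_width: 1.003
```

{"api": "step_arm", "payload": {
  "steps": [0.25,0,0,0,-1,0.25,0,0,0,-1,0,0,-0.8,0,-1,0,0,-0.8,0,-1,0,0,-0.7,0,-1,-0.32,-0.84,0,0,-0.4,-0.32,-0.84,0,0,-0.4,-0.32,-0.84,0,0,-0.4,-0.32,-0.84,0,0,-0.4,-0.32,-0.84,0,0,-0.4,0,0,0,0,-0.4]
}}

```text
time_s: 19.45
tcp_pos: [0.4332, -0.2503, 0.1418]
eef_rot: [-180.0, 0.1, 104.4]
contact_force: [0.2, 0.5, -0.2]
gripper_width: 0.703
```

{"api": "step_arm", "payload": {
  "steps": [0,0,0,1,-0.4,0,0,0,1,-0.4,0,0,0,1,-0.4,0,0,0,1,-0.4,0,0,0,1,-0.4,0,0,0,1,-0.4,0,0,0,1,-0.4,0,0,0,1,-0.4,0,0,0,1,-0.4,0,0,0,1,-0.4,0,0,0,1,-0.4,0,0,0,1,-0.4,0,0,0,1,-0.4,0,0,0,0,-0.4]
}}

```text
time_s: 21.2
tcp_pos: [0.4361, -0.249, 0.1415]
eef_rot: [179.9, -0.0, 52.7]
contact_force: [0.2, 0.1, 0.3]
gripper_width: 0.698
```

```bash
python3 - <<'E'
from h import *
a=env.read_camera("top"); b=env.read_camera("side"); cv2.imwrite("pics/top2.png",a)
cv2.imwrite("pics/w4.png",np.hstack([cv2.resize(a[90:270,190:430],(400,300)),cv2.resize(b[140:290,180:380],(400,300),interpolation=cv2.INTER_CUBIC)]))
E
```

```text
(no output)
```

View pics/w4.png

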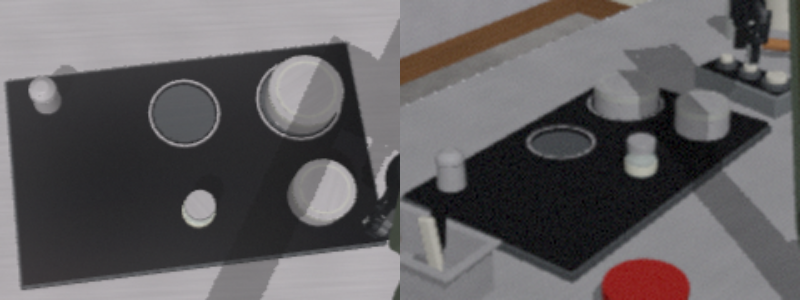

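```bash
python3 - <<'E'
s=open('meas.py').read().replace('top0','top2').replace('crop1','crop2')
a=s.index('circ("wide tin"'); b=s.index('m=(g<45)')
head=s[:a]
exec(head)
for z in (.059,.066): circ(f"wide lid@{z}",375,143,0,z,.112,(0,255,0))
circ("narrow tin",383,204,0,.071,.090,(0,255,0)); circ("jar",310,212,0,.077,.048,(255,0,0)); circ("wwell",369,149,0,.021,.124,(0,255,255))
cv2.imwrite("pics/crop2.png",cv2.resize(out[:340,560:1000],None,fx=1.7,fy=1.7))
E
```

```text
wide lid@0.059 [ 0.6208 -0.1733  0.059 ] r mm 58.2
wide lid@0.066 [ 0.6186 -0.172   0.066 ] r mm 58.2
narrow tin [ 0.478  -0.1945  0.071 ] r mm 45.55
jar [ 0.4638 -0.0142  0.077 ] r mm 22.75
wwell [ 0.6339 -0.1857  0.021 ] r mm 64.2
```

View pics/crop2.png

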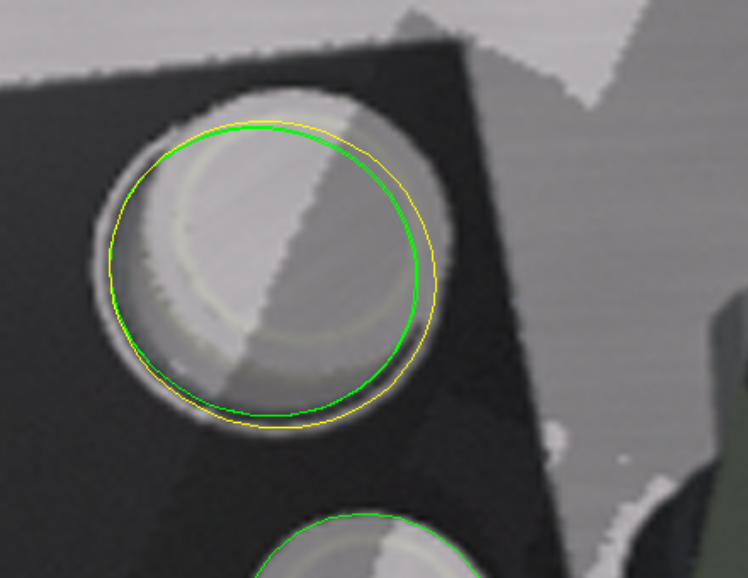

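```bash
python3 - <<'E'
from h import *
for z in (.059,.066):
    P=ray("top",373.2,143.6,z); print(z,P.round(4))
def crop(X): return ((proj("top",X)+.0-[330,110]+.5)*6.8).round()
for z in (.059,.066):
  for c in ((.635,-.184),(.636,-.189)):
    print(z,c,[crop([c[0]+a,c[1]+b,z]).tolist() for a,b in((0,.056),(0,-.056),(.056,0),(-.056,0))])
print("well",[crop([.635+a,-.184+b,.021]).tolist() for a,b in((0,.06),(0,-.06),(.06,0),(-.06,0))])
E
```

```text
0.059 [ 0.6352 -0.1874  0.059 ]
0.066 [ 0.6325 -0.1856  0.066 ]
0.059 (0.635, -0.184) [[136.0, 241.0], [440.0, 225.0], [273.0, 92.0], [304.0, 377.0]]
0.059 (0.636, -0.189) [[150.0, 238.0], [453.0, 222.0], [286.0, 89.0], [317.0, 374.0]]
0.066 (0.635, -0.184) [[139.0, 234.0], [445.0, 218.0], [276.0, 84.0], [308.0, 371.0]]
0.066 (0.636, -0.189) [[153.0, 230.0], [458.0, 214.0], [290.0, 81.0], [322.0, 367.0]]
well [[111.0, 278.0], [424.0, 262.0], [252.0, 124.0], [284.0, 420.0]]
```

The lid outline matches a flat lid at z=0.059, centred at (0.635,−0.187), so the wide tin has dropped in. The narrow tin is next.

{"api": "step_arm", "payload": {
  "steps": [0,0,0.6,0,-0.4,0,0,0.6,0,-0.4,0,0,0.6,0,-0.4,0,0,0.4,0,-0.4,0,0,0.1,0,-0.4,0.15,0,0,0,-0.4,0.15,0,0,0,-0.4,0.15,0,0,0,-0.4,0.15,0,0,0,-0.4,0.2,0,0,0,-0.4,0.2,0,0,0,-0.4,0.2,0,0,0,-0.4,0,0,0,0,-0.4]
}}

```text
time_s: 22.92
tcp_pos: [0.4722, -0.2015, 0.0267]
eef_rot: [180.0, -0.0, 52.6]
contact_force: [0.4, -0.6, 0.5]
gripper_width: 0.7
```

```bash
python3 - <<'E'
from h import *
a=env.read_camera("wrist"); b=env.read_camera("side")
cv2.imwrite("pics/w5.png",np.hstack([cv2.resize(a,(400,300)),cv2.resize(b[140:290,200:400],(400,300),interpolation=cv2.INTER_CUBIC)]))
E
```

```text
(no output)
```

View pics/w5.png

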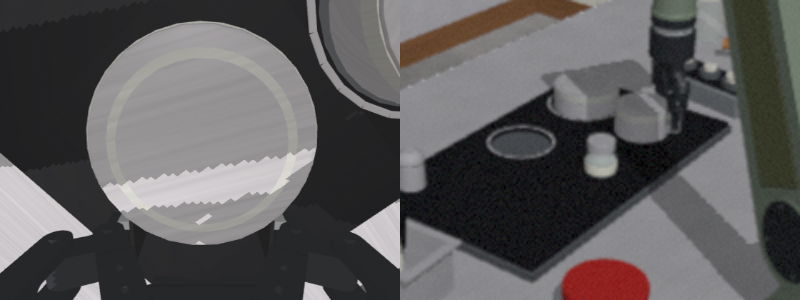

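The narrow tin sits centred in the cradle, with its lid centre near (202,130). Continuing.

{"api": "step_arm", "payload": {
  "steps": [0.2,0,0,0,-0.4,0.2,0,0,0,-0.4,0.2,0,0,0,-0.4,0.2,0,0,0,-0.4,0.2,0,0,0,-0.4,0.2,0,0,0,-0.4,0.2,0,0,0,-0.4,0.2,0,0,0,-0.4,0.2,0,0,0,-0.4,0.2,0,0,0,-0.4,0.2,0,0,0,-0.4,0.2,0,0,0,-0.4,0.2,0,0,0,-0.4,0.2,0,0,0,-0.4,0.2,0,0,0,-0.4,0.2,0,0,0,-0.4,0.2,0,0,0,-0.4,0,0,0,0,-0.4]
}}

```text
time_s: 25.28
tcp_pos: [0.5744, -0.0671, 0.0263]
eef_rot: [-179.9, 0.1, 52.6]
contact_force: [-3.0, -2.9, 2.5]
gripper_width: 0.701
```

```bash
python3 - <<'E'
from h import *
a=env.read_camera("wrist"); cv2.imwrite("pics/w6.png",a)
print(env.get_obs()["tcp_pos"])
for n,X in(("well",[.623,-.005,.021]),): 
    c=proj("wrist",X);print(n,c)
# tin lid: bright round blob
g=cv2.cvtColor(a,cv2.COLOR_BGR2GRAY)
h=cv2.HoughCircles(cv2.GaussianBlur(g,(5,5),0),cv2.HOUGH_GRADIENT,1,300,param1=80,param2=15,minRadius=140,maxRadius=180)
print(h); u,v,r=h[0,0]
for z in (.064,.071): print(z,ray("wrist",u,v,z).round(4))
E
```

```text
[ 0.57442677 -0.06708803  0.02621731]
well [285.09453663  84.01421567]
[[[287.5 186.5 156.3]
  [548.5 417.5 145.5]]]
0.064 [ 0.6055 -0.0286  0.064 ]
0.071 [ 0.6065 -0.0272  0.071 ]
```

{"api": "step_arm", "payload": {
  "steps": [0.1,0,0,0,-0.4,0.1,0,0,0,-0.4,0.1,0,0,0,-0.4,0.1,0,0,0,-0.4,0.08,0,0,0,-0.4,0,0,0,0,-0.4]
}}

```text
time_s: 26.08
tcp_pos: [0.5896, -0.0479, 0.0264]
eef_rot: [-180.0, -0.0, 52.5]
contact_force: [-1.3, -1.2, 3.0]
gripper_width: 0.7
```

{"api": "step_arm", "payload": {
  "steps": [0.06,0,0,0,-0.4,0.04,0,0,0,-0.4,0,0,0,0,-0.4]
}}

```text
time_s: 26.45
tcp_pos: [0.5926, -0.0436, 0.0257]
eef_rot: [-180.0, 0.0, 52.5]
contact_force: [-0.1, -1.6, -2.0]
gripper_width: 0.699
```

```bash
python3 - <<'E'
from h import *
a=env.read_camera("wrist"); b=env.read_camera("side")
cv2.imwrite("pics/w7.png",np.hstack([cv2.resize(a,(400,300)),cv2.resize(b[140:290,200:400],(400,300),interpolation=cv2.INTER_CUBIC)]))
g=cv2.cvtColor(a,cv2.COLOR_BGR2GRAY)
h=cv2.HoughCircles(cv2.GaussianBlur(g,(5,5),0),cv2.HOUGH_GRADIENT,1,300,param1=80,param2=15,minRadius=135,maxRadius=180)
print(h); u,v,r=h[0,0]
for z in (.064,.071): print(z,ray("wrist",u,v,z).round(4))
E
```

```text
[[[282.5 181.5 158.6]]]
0.064 [ 0.6235 -0.0031  0.064 ]
0.071 [ 0.6244 -0.0018  0.071 ]
```

View pics/w7.png

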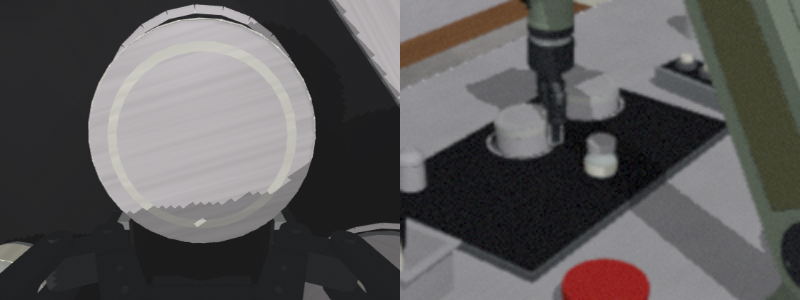

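{"api": "step_arm", "payload": {
  "steps": [0.06,0,0,0,-0.4,0,0,0,0,-0.4]
}}

```text
time_s: 26.8
tcp_pos: [0.5946, -0.0412, 0.0263]
eef_rot: [-180.0, -0.0, 52.5]
contact_force: [-1.7, -0.4, -1.4]
gripper_width: 0.7
```

{"api": "step_arm", "payload": {
  "steps": [0.04,0,0,0,-0.4,0,0,0,0,-0.4]
}}

```text
time_s: 27.05
tcp_pos: [0.5956, -0.0399, 0.0263]
eef_rot: [-180.0, 0.0, 52.5]
contact_force: [-2.2, -1.8, -2.0]
gripper_width: 0.7
```

{"api": "step_arm", "payload": {
  "steps": [-0.3,0,0,0,-0.4,-0.3,0,0,0,-0.4,0,0,-0.8,0,-0.4,0,0,-0.8,0,-0.4,0,0,-0.7,0,-0.4,-0.82,0.25,0,0,1,-0.82,0.25,0,0,1,-0.82,0.25,0,0,1,-0.82,0.25,0,0,1,-0.82,0.25,0,0,1,-0.82,0.25,0,0,1,-0.82,0.25,0,0,1,-0.82,0.25,0,0,1,0,0,0,0,1,0,0,0,0,1]
}}

```text
time_s: 28.92
tcp_pos: [0.4569, -0.3848, 0.1414]
eef_rot: [-180.0, -0.0, 52.5]
contact_force: [-0.0, -0.6, -0.5]
gripper_width: 0.0
```

```bash
python3 - <<'E'
from h import *
o=env.get_obs();print(o["tcp_pos"],o["eef_rot"])
t=env.read_camera("top"); s=env.read_camera("side"); cv2.imwrite("pics/top3.png",t); cv2.imwrite("pics/side3.png",s)
def ov(im,n,box,f):
    o=cv2.resize(im[box[1]:box[3],box[0]:box[2]],None,fx=f,fy=f,interpolation=cv2.INTER_CUBIC)
    for c,r,z,col in (((.623,-.005),.045,.064,(0,255,0)),((.635,-.187),.056,.059,(0,255,0)),((.623,-.005),.049,.021,(0,255,255)),((.635,-.185),.060,.021,(0,255,255))):
        p=np.array([proj(n,[c[0]+r*np.cos(a),c[1]+r*np.sin(a),z]) for a in np.linspace(0,6.28,60)])
        cv2.polylines(o,[np.int32((p-box[:2]+.5)*f)],True,col,1)
    return cv2.resize(o,(400,300)) if 0 else o
a=ov(t,"top",(262,108,422,188),5); b=ov(s,"side",(230,150,390,215),5)
cv2.imwrite("pics/chk.png",np.vstack([a,b][:1]+[cv2.resize(s[170:230,230:340],(800,200+0)) if 0 else b[:200]]))
E
```

```text
[ 0.4568546  -0.3848318   0.14135879] [-1.79998272e+02 -3.24105972e-02  5.24733836e+01]
```

View pics/chk.png

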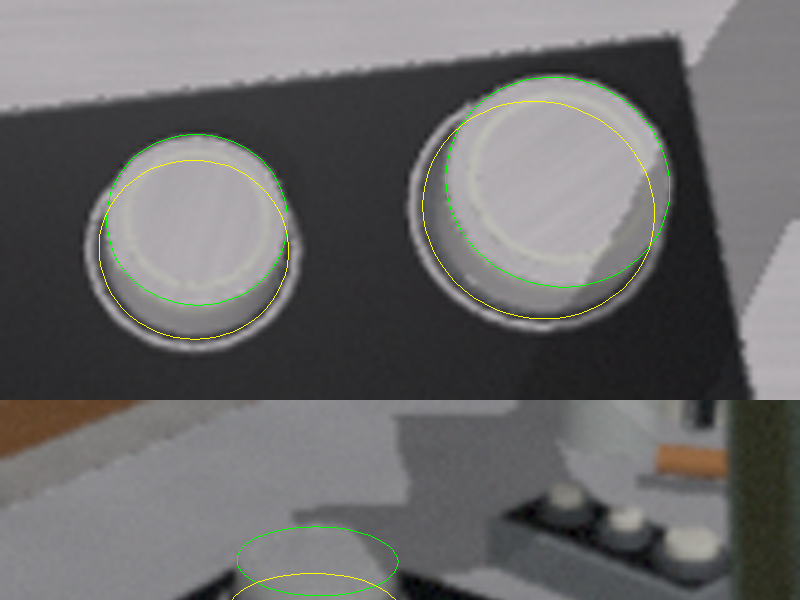

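The narrow lid outline matches a flat seated lid at z=0.064 around (195,220), concentric with its well. The wide tin matches too. Pressing the big key now.

{"api": "step_arm", "payload": {
  "steps": [0,0,0.6,0,1,0,0,0.6,0,1,0,0,0.3,0,1,0,0,0.1,0,1,0,0,0.06,0,1,0,0,0.04,0,1,0,0,0,0,1]
}}

```text
time_s: 29.9
tcp_pos: [0.4577, -0.3848, 0.0571]
eef_rot: [179.9, -0.0, 52.5]
contact_force: [-1.1, 2.6, 4.5]
gripper_width: 0.001
```

{"api": "step_arm", "payload": {
  "steps": [0,0,0.03,0,1,0,0,0.02,0,1,0,0,0,0,1]
}}

```text
time_s: 30.28
tcp_pos: [0.4578, -0.385, 0.0559]
eef_rot: [179.9, -0.0, 52.5]
contact_force: [-2.4, 6.2, 13.9]
gripper_width: -0.005
```

```bash
python3 - <<'E'
from h import *
a=env.read_camera("wrist"); b=env.read_camera("side"); t=env.read_camera("top")
cv2.imwrite("pics/k1.png",np.hstack([cv2.resize(a,(400,300)),cv2.resize(b[150:225,310:410],(400,300),interpolation=cv2.INTER_CUBIC)]))
for n in("top","side"):
  for k in([.455,-.3855,.058],[.457,-.385,.058]): print(n,proj(n,k))
print(proj("wrist",[.455,-.3855,.052]),proj("wrist",[.515,-.391,.058]),proj("wrist",[.57,-.396,.058]),env.get_obs()["contact_force"])
E
```

```text
top [462.85294822 209.52013997]
top [462.5187281  208.72337495]
side [367.96455891 178.27824089]
side [367.40794161 178.1650352 ]
[278.48082919 278.86357509] [406.35624316 212.91083383] [538.66873647 137.67311991] [-2.03052414  6.00191997 13.19268987]
```

```bash
python3 - <<'E'
from h import *
def blobs(im,n,th,box,z,amin):
    x0,y0,x1,y1=box; g=cv2.cvtColor(im,cv2.COLOR_BGR2GRAY)[y0:y1,x0:x1]
    N,l,s,c=cv2.connectedComponentsWithStats((g>th).astype(np.uint8))
    for i in range(1,N):
        if s[i,4]>amin: print(n,th,(c[i]+[x0,y0]).round(1),s[i].tolist(),ray(n,*(c[i]+[x0,y0]),z).round(4) )
t0=cv2.imread("pics/top0.png"); s0=cv2.imread("pics/side0.png")
for th in(120,140): blobs(t0,"top",th,(444,154,473,224),.058,15)
for th in(140,160): blobs(s0,"side",th,(330,160,380,192),.058,10)
w=env.read_camera("wrist")
for th in(140,170): blobs(w,"wrist",th,(0,0,560,420),.058,400)
E
```

```text
top 120 [459.6 164. ] [12, 6, 9, 9, 59] [ 0.5701 -0.3952  0.058 ]
top 120 [461.  185.5] [13, 28, 9, 8, 60] [ 0.515  -0.3902  0.058 ]
top 120 [462.7 209.4] [12, 49, 15, 14, 168] [ 0.4553 -0.3852  0.058 ]
top 140 [460.  164.3] [13, 7, 7, 7, 40] [ 0.5692 -0.396   0.058 ]
top 140 [461.5 185.9] [14, 29, 8, 7, 41] [ 0.5139 -0.3912  0.058 ]
top 140 [463.1 209.8] [13, 50, 13, 13, 136] [ 0.4543 -0.3859  0.058 ]
wrist 140 [190.4 172.5] [0, 0, 533, 411, 81356] [ 0.4578 -0.3265  0.058 ]
wrist 140 [531.3 133.6] [495, 103, 65, 64, 3264] [ 0.5685 -0.3929  0.058 ]
wrist 140 [401.9 209.2] [369, 179, 66, 62, 3006] [ 0.5144 -0.3886  0.058 ]
wrist 140 [489.4 303.6] [331, 200, 229, 208, 21189] [ 0.5216 -0.4476  0.058 ]
wrist 140 [268.5 259.3] [232, 238, 87, 63, 2057] [ 0.4592 -0.3734  0.058 ]
wrist 140 [282.1 376.5] [275, 359, 16, 34, 438] [ 0.4279 -0.4234  0.058 ]
wrist 170 [174.5 180. ] [0, 0, 511, 411, 71504] [ 0.451 -0.325  0.058]
wrist 170 [536.4 136. ] [510, 105, 50, 62, 2528] [ 0.5696 -0.3949  0.058 ]
wrist 170 [402.  210.3] [370, 184, 65, 56, 2783] [ 0.5142 -0.389   0.058 ]
wrist 170 [266.3 260.2] [233, 240, 86, 61, 1822] [ 0.4582 -0.3732  0.058 ]
wrist 170 [487.7 313.4] [338, 241, 222, 161, 17878] [ 0.5187 -0.4514  0.058 ]
wrist 170 [282.4 376.6] [275, 359, 16, 34, 406] [ 0.428  -0.4235  0.058 ]
```

{"api": "step_arm", "payload": {
  "steps": [0,0,0.03,0,1,0,0,0.03,0,1,0,0,0,0,1,0,0,0,0,1]
}}

```text
time_s: 30.98
tcp_pos: [0.4579, -0.3851, 0.0556]
eef_rot: [179.8, -0.0, 52.5]
contact_force: [-6.1, 8.2, 29.1]
gripper_width: 0.001
```

```bash
python3 - <<'E'
from h import *
w=env.read_camera("wrist"); g=cv2.cvtColor(w,cv2.COLOR_BGR2GRAY)
cv2.imwrite("pics/k2.png",w)
for r in range(225,325,6): print(r,' '.join('%3d'%v for v in g[r,200:350:6]))
print(env.camera_info("wrist")["mtx"], env.get_obs()["contact_force"],env.get_obs()["tcp_pos"])
E
```

```text
225 155  43  42  43  42  42  44  76  81 112 112 112 110 112 113 111  86  71  68  52  33  33  33  34  35
231  43  44  42  43  42  44  79 114 111 112 110 112 112 112 110 109  83  82  83  70  46  34  33  34  34
237  43  42  43  43  42  82 112 111 112 111 113 115 111 112 112 110  81  83  82  81  70  39  34  34  34
243  42  42  42  43  84 115 112 111 112 147 191 242 241 241 240 167 157  81  81  82  81  68  34  33  34
249  43  43  42  43 118 111 112 113 208 242 241 240 240 240 230 195 196 165  82  82  82  82  34  36  33
255  42  42  42  57 112 113 114 208 242 241 241 240 194 194 193 193 194 194 163  82  81  81  66  33  35
261  42  43  43 105 114 112 169 243 241 241 241 172 122 103  37 122 122 194 193 143  80  80  81  34  33
267 160  43  42 116 111 111 233 241 241 241 241 122 122  85  37 123 122 192 192 186  81  81  80  33  33
273 154 156  41 112 112 113 243 241 240  42  41 122 123  86  38 123 122  41  41  78  80  82  82  34  34
279 216 153 131 116 111 111 242 241  41  41  41 122 122  69  38 123 122  40  41  42  83  82  83  34  37
285 216 212 156 114 112 112 242 241  41  42  42 122 122  69 
[... 170 characters left out ...]
9 108 110 241  41  41  41 122 122  37  38 123 122 103  41  41  41 108  41  42  42
303 214 212 214 213 148 110 109  79  41  41  41  41 152  47  46 150  81  41  41  40  40  92  42  42  41
309 212 213 212 216 212 134 101  41  44  41  41  41  42  47  46  41  42  42  41  40  42  41  41 158 158
315  41  41 212 212 216 198  41  41  41  48  44  40  42  47  46  41  40  41  49  44  42  40 159 155 146
321  40  41  86 195  42  41  41  42  41  41  42  41  42  46  45  40  41  41  42  42  41  42  40  41 123
[[370.33273821   0.         282.13747472]
 [  0.         370.33273821 208.46200166]
 [  0.           0.           1.        ]] [-5.19653292  8.057025   29.32735142] [ 0.45793363 -0.38507685  0.05561864]
```

The reading stopped rising against a rigid stop (29 N, against a 5 N spring), with the tips on the key. So the big key is fully down. I'll release it and go to the end key.

{"api": "step_arm", "payload": {
  "steps": [0,0,-0.2,0,1,0,0,-0.4,0,1,0,0,-0.4,0,1,0.2,0.32,0,0,1,0.2,0.32,0,0,1,0.2,0.32,0,0,1,0.2,0.32,0,0,1,0.2,0.32,0,0,1,0.2,0.32,0,0,1,0,0,0,0,1,0,0,0,0,1]
}}

```text
time_s: 32.4
tcp_pos: [0.5693, -0.3959, 0.1004]
eef_rot: [-180.0, 0.0, 52.5]
contact_force: [1.2, -0.7, 0.2]
gripper_width: 0.003
```

```bash
python3 - <<'E'
from h import *
print(env.get_obs()["tcp_pos"],env.get_obs()["contact_force"])
t=env.read_camera("top"); w=env.read_camera("wrist"); s=env.read_camera("side"); s0=cv2.imread("pics/side3.png"); t0=cv2.imread("pics/top3.png")
for n,a,b in(("side",s,s0),("top",t,t0)):
    u,v=proj(n,[.455,-.385,.058]).round().astype(int)
    A=a[v-7:v+8,u-9:u+10].mean(2); B=b[v-7:v+8,u-9:u+10].mean(2)
    print(n,(u,v),"diff vs before",np.abs(A-B).mean().round(1)); 
    if n=="side": print(A[:,9].astype(int),B[:,9].astype(int))
g=cv2.cvtColor(w,cv2.COLOR_BGR2GRAY)
N,l,st,c=cv2.connectedComponentsWithStats((g>170).astype(np.uint8))
for i in range(1,N):
    if 300<st[i,4]<9000: print(c[i].round(),st[i].tolist(),ray("wrist",*c[i],.058).round(4))
E
```

```text
[ 0.56934345 -0.39588507  0.10041243] [ 1.16852726 -0.73597252  0.2396731 ]
side (np.int64(368), np.int64(178)) diff vs before 31.9
[68 65 66 67 74 78 85 92 98 99 95 78 72 66 61] [136 135 136 137 147 156 161 165 166 159 144 100  77  69  58]
top (np.int64(463), np.int64(210)) diff vs before 77.4
[278. 239.] [259, 221, 40, 37, 1147] [ 0.5679 -0.3937  0.058 ]
[196. 290.] [177, 273, 41, 36, 1150] [ 0.5129 -0.39    0.058 ]
[282. 377.] [275, 360, 15, 33, 366] [ 0.5151 -0.4658  0.058 ]
```

{"api": "step_arm", "payload": {
  "steps": [0,0,0.4,0,1,0,0,0.25,0,1,0,0,0.1,0,1,0,0,0.06,0,1,0,0,0.05,0,1,0,0,0,0,1]
}}

```text
time_s: 33.3
tcp_pos: [0.5699, -0.3957, 0.0584]
eef_rot: [-180.0, 0.0, 52.5]
contact_force: [-2.8, 0.3, 3.7]
gripper_width: 0.003
```

{"api": "step_arm", "payload": {
  "steps": [0,0,0.04,0,1,0,0,0.03,0,1,0,0,0,0,1,0,0,0,0,1]
}}

```text
time_s: 33.8
tcp_pos: [0.5701, -0.3958, 0.056]
eef_rot: [179.9, 0.0, 52.5]
contact_force: [-3.9, 1.7, 9.8]
gripper_width: -0.002
```

{"api": "step_arm", "payload": {
  "steps": [0,0,0.05,0,1,0,0,0,0,1,0,0,0,0,1]
}}

```text
time_s: 34.17
tcp_pos: [0.5702, -0.3958, 0.0558]
eef_rot: [179.9, 0.0, 52.5]
contact_force: [-6.2, 2.8, 18.5]
gripper_width: 0.001
```

The same rigid stop shows at z≈0.0558, so the end key is fully down. I'll release, back off and run the final check.

{"api": "step_arm", "payload": {
  "steps": [0,0,-0.2,0,1,0,0,-0.6,0,1,0,0,-0.8,0,1,0,0,-0.8,0,1,0,0,-0.8,0,1,-0.6,0.5,0,0,1,-0.6,0.5,0,0,1,-0.6,0.5,0,0,1,-0.6,0.5,0,0,1,-0.6,0.5,0,0,1,-0.6,0.5,0,0,1,0,0,0,0,1,0,0,0,0,1]
}}

```text
time_s: 35.8
tcp_pos: [0.5801, -0.6293, 0.211]
eef_rot: [-180.0, -0.0, 52.6]
contact_force: [-0.5, 0.3, 0.8]
gripper_width: 0.002
```

```bash
python3 - <<'E'
from h import *
o=env.get_obs(); print(o["tcp_pos"],o["contact_force"])
t=env.read_camera("top"); s=env.read_camera("side"); cv2.imwrite("pics/top4.png",t); cv2.imwrite("pics/side4.png",s)
t0=cv2.imread("pics/top0.png"); s0=cv2.imread("pics/side0.png"); t3=cv2.imread("pics/top3.png")
def shift(a,b,n,X,h):
    u,v=proj(n,X).round().astype(int)
    T=cv2.cvtColor(b[v-h:v+h+1,u-h:u+h+1],cv2.COLOR_BGR2GRAY); A=cv2.cvtColor(a[v-h-5:v+h+6,u-h-5:u+h+6],cv2.COLOR_BGR2GRAY)
    _,m,_,p=cv2.minMaxLoc(cv2.matchTemplate(A,T,cv2.TM_CCOEFF_NORMED)); return (p[0]-5,p[1]-5),round(m,3)
for k,X,h in(("jar",[.463,-.014,.06],14),("shaker",[.649,.205,.06],13),("pan",[.51,.375,.07],30),("kbig",[.455,-.385,.058],10),("kmid",[.515,-.391,.058],8),("kend",[.57,-.396,.058],8)):
    print(k,"top",shift(t,t0,"top",X,h),"side",shift(s,s0,"side",X,h))
print("tins vs after seating",shift(t,t3,"top",[.623,-.005,.04],24),shift(t,t3,"top",[.635,-.187,.04],28))
# lid height test: mean edge strength along projected lid circle, best centre per height
for nm,c,r,zs in(("narrow",(.623,-.005),.045,(.064,.071)),("wide",(.635,-.187),.056,(.059,.066))):
  for n,im in(("top",t),("side",s)):
    g=cv2.GaussianBlur(cv2.cvtColor(im,cv2.COLOR_BGR2GRAY).astype(np.float32),(3,3),0)
    N,l,st,cc=cv2.connectedComponentsWithStats((g>(150 if n=="top" else 140)).astype(np.uint8))
    u,v=proj(n,[*c,zs[0]]).round().astype(int); i=l[v,u]
    if i: print(nm,n,st[i].tolist(),"pred boxes",[cv2.boundingRect(np.float32([proj(n,[c[0]+r*np.cos(a),c[1]+r*np.sin(a),z]) for a in np.linspace(0,6.28,90)])) for z in zs])
E
```

```text
[ 0.58006007 -0.62933588  0.21097141] [-0.46645012  0.27061892  0.80517483]
jar top ((0, 0), 1.0) side ((0, 0), 0.995)
shaker top ((0, 0), 1.0) side ((0, 0), 0.997)
pan top ((0, 0), 1.0) side ((0, 0), 0.997)
kbig top ((-5, -3), 0.525) side ((0, 0), 0.728)
kmid top ((0, 0), 0.996) side ((0, 0), 0.803)
kend top ((0, 0), 0.992) side ((0, 0), 0.837)
tins vs after seating ((0, 0), 1.0) ((0, 0), 0.979)
narrow top [283, 136, 36, 33, 910] pred boxes [(282, 134, 38, 35), (282, 133, 38, 35)]
wide top [352, 124, 43, 42, 1408] pred boxes [(350, 122, 46, 43), (351, 121, 46, 43)]
```

```bash
python3 - <<'E'
from h import *
t=cv2.imread("pics/top4.png").mean(2); t0=cv2.imread("pics/top0.png").mean(2); s=cv2.imread("pics/side4.png").mean(2); s0=cv2.imread("pics/side0.png").mean(2)
for a in(t,t0): print(a[200:221:2,450:478:2].astype(int))
print(s[170:190:2,354:384:2].astype(int));print(s0[170:190:2,354:384:2].astype(int))
for nm,c,r,z in(("narrow",(.623,-.005),.045,.064),("wide",(.635,-.187),.056,.059)):
    P=np.array([proj("side",[c[0]+r*np.cos(a),c[1]+r*np.sin(a),z]) for a in np.linspace(0,6.28,180)])
    u=int(round(P[:,0].mean())); print(nm,u,"lid rows",P[:,1].min().round(1),P[:,1].max().round(1),"cols",P[:,0].min().round(1),P[:,0].max().round(1),"7mm=",(proj("side",[*c,z])-proj("side",[*c,z+.007])).round(1))
    v0=int(P[:,1].min())-6; print(v0,s[v0:v0+40,u-1:u+2].mean(1).astype(int))
    v=int(P[:,1].mean()); u0=int(P[:,0].min())-6; print(u0,s[v,u0:u0+60].astype(int))
E
```

```text
[[ 32  32  29  45  67  81  60  47  31  56  55  49  40  64]
 [ 33  36  73  85  71 110 143 111  63  53  46  49  55  64]
 [ 27  68  86  82 183 202 202 105  50  48  48  48  61  63]
 [ 45  84  90 163 204 185  77  47  47  48  49  42  65  63]
 [ 60  87 109 189 169  70  49  48  48  46  50  55  63  64]
 [ 61  86 118 147  63  48  46  47  48  48  45  60  63  83]
 [ 56  85  83  56  47  47  48  47  55  53  60  64  90 112]
 [ 54  67  51  48  48  47  48  49  53  63  64  98 121 126]
 [ 57  52  48  47  48  47  48  56  64  62 104 125 126 125]
 [ 50  48  49  48  47  49  48  64  65  98 122 126 127 126]
 [ 46  46  48  46  52  55  62  75 112 125 126 127 127 127]]
[[ 23  24  26  35  51  57  51  40  21  25  21  25  82 110]
 [ 25  30  54  60  59  89 110  90  64  38  25  25  79 111]
 [ 23  53  61  73 130 138 141 140 138  97  35  26  78 108]
 [ 40  60  68 121 141 141 140 140 139 139  72  26  75 106]
 [ 47  60  91 132 140 140 140 140 139 141 112  39  76 107]
 [ 50  74 109 131 140 140 141 141 139 140 138  47  74  99]
 [ 45  81 101 123 141 141 142 141 141 140 107  47  63  95]
 [ 51  76  84 107 129 141 140 141 141
[... 1723 characters left out ...]
134 132 136 139 136 133 135 130 132 132 132 134
 134 131 135 135 137 139 134 138 135 135 136 135 138 141 136 129  95  47
  24  19  21  24  24  36  52  58  84 100 106 104  97 101 111 119 121 123
 122 121 111 112 110 111]
wide 293 lid rows 174.9 188.6 cols 276.9 309.1 7mm= [-0.   1.8]
168 [134 134 134 133 132 134 138 144 136 134 135 135 136 136 137 136 137 138
 139 138 143 140 142 140 135 133 134 134 133 132 131 122  76  29  24  23
  16  19  19  31]
270 [135 130 131 132 130 132 131 131 133 133 134 135 134 135 133 137 133 135
 131 132 137 136 135 136 137 138 134 135 134 135 134 135 133 136 135 140
 138 136 138 136 136 119 103  96  97  94  96  94  95  96  97  94  99  96
  93  98  95  85  74  75]
```

```bash
python3 -c "
from workcell import env
print(env.hand_in(), env.get_obs()['time_s'])"
```

```text
the job is handed in; nothing more can be done
the job is handed in; nothing more can be done
```

I slid both tins across the deck into their own wells, pressed the two keys in order, and handed the job in at about 36 s of the 72 s allowed. No verdict was reported.

- **Tins:** I pushed each one with the open fingers, without lifting. The wide tin went first, over the still-empty narrow well. In the last checks, the lid edges in the top and side views match flat, seated tins (lids at about 59 mm and 64 mm), within about 3 mm of the well centres.
- **Keys:** I pressed the big key, released it, then pressed and released the end key. The middle key was not touched.
- **Left alone:** the jar, shaker and pan show no shift from the first pictures. I did not go near the purple and red look-alikes, and did not check them again afterwards. The arm ended clear of everything.

These checks disagreed or fell short:
- **Key travel:** both keys stopped hard with the tool reading about 0.056 m, where I expected 0.052 m. I took them as fully pressed because the force rose to 29 N and 18.5 N, well past the 5 N spring.
- **Circle fit:** one automatic fit on the wide tin's lid locked onto the wrong edge, so I checked that tin against the projected outline instead.
- **Big key:** at the end the arm hid it from the top camera. Only the side view showed it back up.
- **Key pictures:** I had used all 12 picture views before the keys, so those checks rest on forces and pixel values.

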